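# Seat a aluminium plate in the drilling jig

### The job

Square up the aluminium plate in the drilling jig and fasten it: without lifting it, push its free front corner so that it turns with its heel bearing on the wooden peg until its long edge presses on the fence. Then push the plate lengthwise along the fence, between peg and fence, until it bears on the stop bolt, and swing the turn-button on the fence fully across over the plate. Push gently all the time, under 25 N, and leave the other things on the bench alone.

Things in the scene. Friction and masses are not known exactly. Their poses are not given: they have to be found in the camera images.
- jig: Drilling jig fixed to the bench: plywood base 200 x 260 x 18 mm. Origin at bench height; the base spans jig x -125 to 75 mm and y -125 to 135 mm, its top is at z = 18 mm. Jig +x points away from the robot to the fence, +y to the left along the fence to the stop, z up; the jig may be turned by up to 0.3 rad. It cannot move.
- fence: Dark wooden fence bar on the jig, parallel to jig y, 20 mm wide, 250 mm long, 14.5 mm high above the base. Origin at its foot, on its centre line, at jig (55, 0, 18) mm; its working face is at jig x = 45 mm (towards the robot). Spans jig y -120 to 130 mm.
- peg: Upright round wooden peg, 14 mm across, 30 mm high, fixed in the jig base; origin at the centre of its foot, at jig (-35, 58, 18) mm. The gap between peg and fence face is 73 mm, 3 mm more than the plate's width. The plate's heel lies 1 to 2 mm off it at the start.
- stop: End stop at the jig's left: wooden block 36 x 14 x 26 mm with a steel bolt, 11 mm across, that points along jig -y at the plate's half height. Origin at the centre of the block's foot, at jig (10, 124, 18) mm. The bolt head's face was set by hand anywhere from jig y = 105 to 97 mm (19 to 27 mm before the block's centre); this is not reported and must be felt. It does not yield.
- plate: Loose flat aluminium plate 70 (own x) x 150 (own y) x 12 mm, 0.32-0.48 kg, four 9 mm holes, lying on a 2 mm pad (32 x 52 mm) under its middle, turned 0.4-0.65 rad clockwise from the jig's axes, its right (free) end nearer the robot. Origin NOT on the plate: 7.5 mm before its robot-side (own -x) long edge, 12 mm short of its left end, at the pad's underside. Pushing it takes 1 to 3 N.
- plate_mid (a point): Centre of the plate, half-way up (6 mm above its underside), same axes as the plate. Seated, it is at jig x = 7 to 10 mm and y = 22 to 30 mm, depending on the bolt's setting.
- plate_heel (a point): The heel: the plate's corner at its robot-side long edge and left end, half-way up; the peg stands just before this edge, about 12 mm from this corner.
- plate_free (a point): The free corner: the plate's corner at its robot-side long edge and right end, half-way up; push here, on the long edge, away from the robot.
- button (a joint): Wooden turn-button on top of the fence: a blade 16 x 66 x 8 mm on a vertical pivot. 0: the blade points along the fence to jig +y; positive turns counter-clockwise seen from above; at 1.571, its end of travel, it points to jig -x straight across the plate, 2.5 mm above it. Starts between -0.5 and 0.05. Stiff hinge, stays where it is left; about 1 N at the knob moves it.
- button_knob (a point): Centre of the upright round knob near the blade's end, 12 mm across, 22 mm high (from 22.5 to 44.5 mm above the jig's base top), 46 mm from the pivot.
- button_pivot (a point): Pivot of the turn-button, at jig (55, 0) mm, half-way up the blade, 18.5 mm above the jig's base top.
- turned_spool: Bystander: squat turned wooden spool, 44 mm across, 40 mm high, standing on the jig's front left corner; origin at the centre of its underside.
- tall_spool: Bystander: turned wooden spool, 42 mm across, 70 mm high, on the bench right of the jig, behind the plane; origin at the centre of its underside.
- plane: Bystander: dark iron block plane, 92 x 155 x 59 mm, on the bench right of the jig; origin at the centre of its underside.

How it is judged:
On the way, in this order (a step that is already met when the one before it is completed fails the run):
1. the plate is being turned by the fingers while it bears on the peg, still askew (contact force between plate and peg above 0.2 N and contact force between the fingers and plate above 0.2 N and angle between the y axis of plate_mid and the y axis of jig, either way round above 0.08 rad), for 0.15 s.
2. the plate is square (within 0.04 rad) and pressed on the fence with over 2 N, not yet at the stop (angle between the y axis of plate_mid and the y axis of jig, either way round below 0.04 rad and contact force between plate and fence above 2 N and y of plate_mid in the frame of jig below 0.018 m), for 0.2 s.
3. the plate is pressed on the stop bolt with over 2 N, square between peg and fence (angle between the y axis of plate_mid and the y axis of jig, either way round below 0.04 rad and contact force between plate and stop above 2 N and x of plate_mid in the frame of jig above 0.0055 m), for 0.2 s.
At the end, for the whole second after the job is handed in: The plate lies flat on the jig, at rest, square to the fence within 0.04 rad, between peg and fence (within about 4 mm of the fence), at the stop bolt (centre at jig y = 20 to 32.5 mm), and the turn-button stands across it (over 1.4 rad) (angle between the y axis of plate_mid and the y axis of jig, either way round below 0.04 rad and x of plate_mid in the frame of jig between 0.0055 and 0.0125 m and y of plate_mid in the frame of jig between 0.02 and 0.0325 m and z of plate_mid in the frame of jig below 0.027 m and linear speed of plate below 0.01 m/s and value of joint button above 1.4 rad); the robot touches nothing.
It fails at once if the fingers push the plate with more than 25 N (contact force between the fingers and plate above 25 N).
It fails at once if the plate is lifted (z of plate_mid in the frame of jig above 0.034 m).
It fails at once if a bystander is moved by more than 20 mm (distance of any of turned_spool, tall_spool, plane from where it was at the start of the episode above 0.02 m).
It also fails if it takes over 72 s, if anything falls off the work surface, if the arm or the gripper's body presses on something with over 40 N, if the wrist force passes 120 N, or if a joint passes its speed limit or range.

### The arm

A 6-joint arm with a two-finger parallel gripper is mounted at the origin on a cart in front of the work surface, level with it; the furniture and walls round the work are solid. World frame = base frame: x ahead of the robot, y to its left, z up, the work surface at z = 0. Lengths are in m, angles in rad, forces in N, time in s.
With the tool pointing down it reaches from about 0.25 to 0.775 m from the base axis. Payload 8.9 kg.
Tool frame: the origin (TCP) lies midway between the tips of the shut fingers; the grasp point (between the pads) lies 19 mm behind it; z points along the fingers, y is the line along which they close (so a half turn about z gives the same grasp; the last joint's range is limited). The gripper opens to 85 mm and grips with 20 to 120 N. Pads are 22 mm wide; open, the fingers measure 114 mm over their backs; the gripper's body (76 mm by 85 mm) begins 54 mm behind the grasp point. The pads swing forward as they close: fully open they stand 13 mm farther back than shut.
Start: joints at [-1.287, 0.291, -0.153, 1.127, 0, 1.431], TCP at [0.215, -0.479, 0.231] pointing down, gripper open.
Joint ranges: [-2.52, 2.52], [-0.91, 1.74], [-1.3, 1.37], [-1.96, 2.02], [-1.52, 1.47], [-3.14, 3.14]. Speed limits (rad/s): [2.22, 2.22, 2.79, 3.14, 3.14, 3.14].

### API

Orientations are given as a unit quaternion [x, y, z, w].
In Python, from plant import arm gives the robot as it stands. The module is installed in compiled form; this text tells all that it offers.
- The arm moves only by the tool play_rows, never from a script. Its argument "motion" is a list that holds one entry, the list of rows, each a list of 7 numbers: the turn, a rotation vector about the tool's x, y, z in degrees, then the shift along the tool's x, y, z in cm, then the opening, from 0 (shut) to 1 (fully open). A call has 1 to 20 rows; each row shifts and turns the commanded pose from where the row before left it, along the tool's axes as they then stand; what a row does not reach is not made up. A row lasts 1/8 s, in which the tool goes at most 62.5 mm and 10.7 degrees, less where a joint would pass 70% of its speed; a pose out of reach is approached as far as the arm can. A call is refused whole if a number of a shift passes 6.25 or a number of a turn 10.7, either way. A call with a gripper value outside its range is refused whole. The fingers move at their own pace and stop on an object; "newtons" is the grip in N (left out, the last holds). Time passes only in rows, so rows that do not move let the fingers close. It gives the time, the measured TCP pose, the force, the opening and the grip force at its end, in the units of the state.
- arm.get_state(): the state, without advancing time (a new reading comes with each control period).
- arm.capture(name): name is "side" or "top" or "wrist"; returns (picture, depth): 384x512x3 uint8, red, green, blue; 384x512 float32, m along the optical axis (not along the pixel's ray), 0 where there is no reading.
- arm.get_calibration(name): a dict with "fov_y" (degrees; the focal length in pixels is half the picture's height over the tangent of half this angle, whatever the lens; pixels are square), "cx", "cy" (the principal point, pixels), "k1" (the pictures are not rectified: a ray, as slopes to the right and down, at radius r is drawn at 1 + k1 r^2 times it, then the intrinsics apply), "R" (3x3) and "t" (3): a world point X has camera coordinates R X + t. Camera axes: x right, y down, z forward; pixel columns grow to the right and rows downward; lengths in m; the calibration is good to about 2 mm. A picture is of the moment at which its call begins: read the wrist's pose just before it. get_calibration takes no time and is no camera call; for the wrist camera it gives the pose at the moment of the call.
- arm.close_job(): hands the job in; it is judged then, once.
The state is a dict: "time": time; "q": joint angles; "qd": joint speeds; "tau": joint torques, N m; "position": TCP position; "tool_rot": TCP orientation; "ft_force": force on the tool from outside, world axes, zero at the start; "moment": the same for the moment, N m; "finger_gap": finger opening in m; "gripper_force": force on a finger pad.
Only numpy, scipy, OpenCV 4.12 (cv2) and the standard library are available. Lean on these libraries where they do the work, as an engineer would, in place of code of your own. Each camera call takes 0.05 s, during which the arm holds its last target. There are 200 camera calls.

## Working session

There is one attempt and no reset: what is moved stays moved. The work goes in short steps, Python scripts to look and compute and a tool call to move; the robot and the scene stay as the last step left them, time stands still between calls to the robot, and variables do not carry over. Pictures are saved under pics/ and viewed, at most 10 in all, crops included, and the job is handed in when it is done.

Besides the shell and the picture viewer there is one more tool, called after "Call:" as name(argument=value, ...), one argument or row to a line, values as JSON. play_rows: Moves the arm, as the interface text tells. Its arguments: {"type":"object","properties":{"motion":{"type":"array"},"newtons":{"type":"number"}},"required":["motion"]}

```bash
mkdir -p pics; cat > h.py <<'E'
import numpy as np, cv2
from plant import arm
def K(c,h=384):
    f=h/2/np.tan(np.radians(c['fov_y'])/2); return f
def ray(c,u,v):
    f=K(c); d=np.array([(u-c['cx'])/f,(v-c['cy'])/f]); s=d.copy()
    for _ in range(20): s=d/(1+c['k1']*(s@s))
    return np.array([s[0],s[1],1.])
def on_plane(c,u,v,z):
    R=np.array(c['R']);t=np.array(c['t']); o=-R.T@t; d=R.T@ray(c,u,v)
    return o+d*(z-o[2])/d[2]
def proj(c,X):
    p=np.array(c['R'])@np.array(X)+np.array(c['t']); s=p[:2]/p[2]; s=s*(1+c['k1']*(s@s)); f=K(c)
    return s*f+[c['cx'],c['cy']]
E
python3 - <<'E'
from h import *
for n in('top','side'):
    p,d=arm.capture(n); cv2.imwrite(f'pics/{n}0.png',p[:,:,::-1]); np.save(f'{n}_d.npy',d); print(n,arm.get_calibration(n))
print(arm.get_state())
E
```

```text
top {'fov_y': 53.66075579907728, 'cx': 254.38019765833727, 'cy': 201.55218884301595, 'k1': -0.08118583054569874, 'R': array([[ 0.00163207, -0.99916739, -0.04076588],
       [-0.99530757,  0.00232097, -0.09673393],
       [ 0.09674801,  0.04073247, -0.99447508]]), 't': array([-0.04491676,  0.55997446,  0.93940172])}
side {'fov_y': 57.00247900129581, 'cx': 259.98745996648205, 'cy': 185.57483025781758, 'k1': -0.07547699231732473, 'R': array([[ 0.97053003, -0.240635  , -0.01289404],
       [-0.17050944, -0.64792021, -0.74237857],
       [ 0.17028796,  0.72269925, -0.66985656]]), 't': array([-0.55079868,  0.10682636,  0.8638598 ])}
{'time': 0.1, 'q': array([-1.28734926e+00,  2.91233167e-01, -1.54028670e-01,  1.12667718e+00,
        9.78479907e-06,  1.43146239e+00]), 'qd': array([ 0.00177667, -0.00203827,  0.00250927,  0.00024853,  0.00019742,
        0.00029335]), 'tau': array([ 1.76579786e-03, -5.37977314e+01,  3.31918323e+01,  9.36704571e-03,
       -1.98365160e-04, -6.67277476e-06]), 'position': array([ 0.21529172, -0.47841853,  0.23079321]), 'tool_rot': array([ 9.77739946e-01,  2.09819617e-01, -3.62538296e-05, -5.70214491e-04]), 'ft_force': array([ 0.63193294,  0.00535163, -0.14325694]), 'moment': array([-0.00198496, -0.01303766, -0.0111748 ]), 'gripper_force': 0.0, 'finger_gap': 0.08554552400177065}
```

View pics/top0.png

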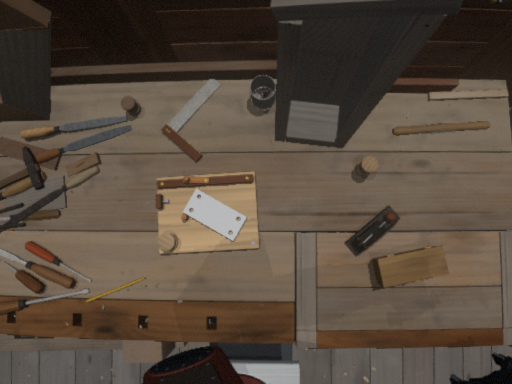

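View pics/side0.png

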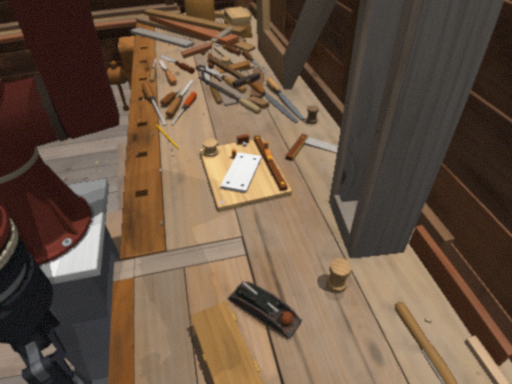

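The top view shows the jig at pixels (157–258, 173–254), with the fence along row 181 and the plate around (215,215). The peg is near (184,217), the spool at (167,242) and the stop at (160,202). The side view agrees with this.

```bash
python3 - <<'E'
from h import *
c=arm.get_calibration('top')
for n,u,v,z in [('FLc',157,179,.018),('FRc',255,173,.018),('NRc',259,248,.018),('NLc',159,254,.018),('fenceL',158,183,.0325),('fenceR',254,180,.0325),('plateC',215,215,.032),('spool',167,240,.058)]:
    print(n,on_plane(c,u,v,z).round(4))
im=cv2.imread('pics/top0.png'); cr=im[160:265,145:270]; cv2.imwrite('pics/crop0.png',cv2.resize(cr,None,fx=5.5,fy=5.5,interpolation=cv2.INTER_CUBIC))
w=arm.get_calibration('wrist'); s=arm.get_state()
from scipy.spatial.transform import Rotation as Ro
T=Ro.from_quat(s['tool_rot']).as_matrix(); R=np.array(w['R']); o=-R.T@w['t']
print('cam in tool',(T.T@(o-s['position'])).round(4),'cam axes in tool rows',(R@T).round(3),w['fov_y']); print(T.round(3))
E
```

```text
FLc [0.6208 0.211  0.018 ]
FRc [ 0.6349 -0.0463  0.018 ]
NRc [ 0.4423 -0.0567  0.018 ]
NLc [0.4256 0.2008 0.018 ]
fenceL [0.608  0.2036 0.0325]
fenceR [ 0.6144 -0.0443  0.0325]
plateC [0.5254 0.0544 0.032 ]
spool [0.4619 0.1696 0.058 ]
cam in tool [ 0.0807 -0.0005 -0.1424] cam axes in tool rows [[-0.002  1.    -0.   ]
 [-0.949 -0.002 -0.317]
 [-0.317 -0.     0.949]] 63.854289741465855
[[ 0.912  0.41  -0.   ]
 [ 0.41  -0.912  0.001]
 [ 0.    -0.001 -1.   ]]
```

View pics/crop0.png

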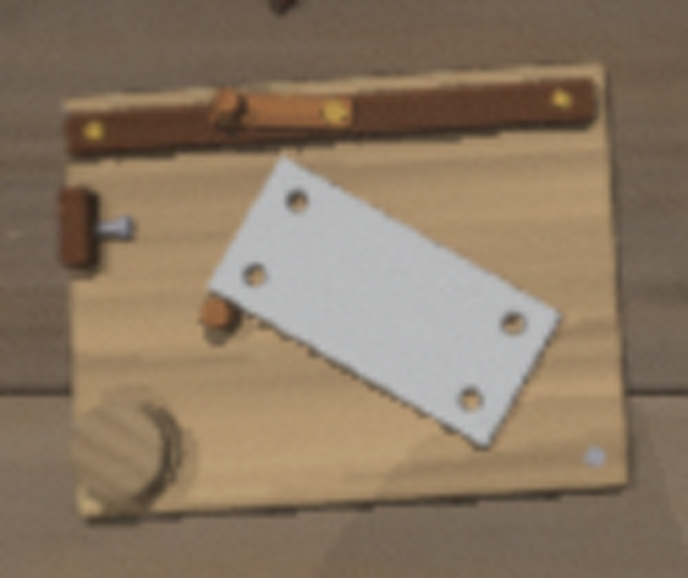

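Call:
play_rows(
  motion=[
    [[0,0,0,4.38,-2.94,0,0],[0,0,0,4.38,-2.94,0,0],[0,0,0,4.38,-2.94,0,0],[0,0,0,4.38,-2.94,0,0],[0,0,0,4.38,-2.94,0,0],[0,0,0,4.38,-2.94,0,0],[0,0,0,4.38,-2.94,0,0],[0,0,0,4.38,-2.94,0,0],[0,0,0,4.38,-2.94,0,0],[0,0,0,4.38,-2.94,0,0],[0,0,0,4.38,-2.94,0,0],[0,0,0,4.38,-2.94,0,0],[0,0,7,0,0,0,0],[0,0,7,0,0,0,0],[0,0,7,0,0,0,0],[0,0,0,0,0,0,0],[0,0,0,0,0,0,0]],
  ],
)

```text
time: 2.22
position: [0.5499, 0.0586, 0.2312]
tool_rot: [1.0, 0.029, -0.0, -0.0]
ft_force: [0.6, 0.3, 0.6]
finger_gap: -0.0
gripper_force: 0.0
```

```bash
python3 - <<'E'
from h import *
import pickle
s=arm.get_state(); w=arm.get_calibration('wrist'); p,d=arm.capture('wrist')
pickle.dump((p,d,w,s),open('w1.pkl','wb')); cv2.imwrite('pics/w1.png',p[:,:,::-1]); print(s['time'],s['position'],s['tool_rot'],s['ft_force'],s['finger_gap'])
E
```

```text
2.225 [0.54986666 0.05857301 0.23115279] [ 9.99567693e-01  2.94006759e-02 -1.65426031e-04 -7.56684524e-06] [0.56966796 0.30682168 0.5799792 ] -1.0468727503030772e-05
```

View pics/w1.png

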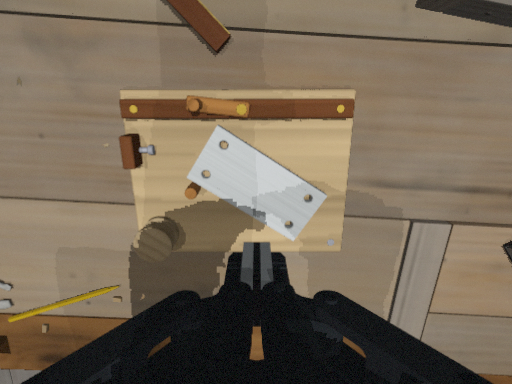

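The wrist view shows the jig clearly. The plate corners are near (218,126), (326,195), (294,240) and (187,177). The fence is the dark bar on row 108, the knob is at (193,103), the pivot at (241,109) and the peg at (192,191).

```bash
python3 - <<'E'
from h import *
import pickle
p,d,w,s=pickle.load(open('w1.pkl','rb'))
hsv=cv2.cvtColor(p,cv2.COLOR_RGB2HSV)
m=((hsv[...,1]<40)&(hsv[...,2]>110)).astype(np.uint8); m[:, :170]=0;m[:,340:]=0;m[:115]=0;m[245:]=0
m=cv2.morphologyEx(m,cv2.MORPH_CLOSE,np.ones((3,3)))
cs,_=cv2.findContours(m,cv2.RETR_EXTERNAL,cv2.CHAIN_APPROX_NONE); k=max(cs,key=cv2.contourArea)
pts=np.array([on_plane(w,u,v,.032)[:2] for u,v in k[:,0]])
r=cv2.minAreaRect((pts*1000).astype(np.float32)); print('plate',r,cv2.boxPoints(r))
# fence dark brown
f=((hsv[...,2]<120)&(hsv[...,1]>110)).astype(np.uint8); f[:95]=0;f[122:]=0;f[:,:115]=0;f[:,360:]=0
f=cv2.morphologyEx(f,cv2.MORPH_OPEN,np.ones((3,3)))
f=cv2.morphologyEx(f,cv2.MORPH_CLOSE,np.ones((15,15)))
cs,_=cv2.findContours(f,cv2.RETR_EXTERNAL,cv2.CHAIN_APPROX_NONE); k=max(cs,key=cv2.contourArea)
pts=np.array([on_plane(w,u,v,.0325)[:2] for u,v in k[:,0]])
r=cv2.minAreaRect((pts*1000).astype(np.float32)); print('fence',r,cv2.boxPoints(r))
pts=pts*1000
for n,u,v,z in[('scL',133,108.5,.0325),('scR',340.5,108.5,.0325),('pivot',241,109.5,.0405),('knob',193,103.5,.0625),('pegtop',191,194,.048),('bolt',153,150,.026),('jFL',121,91,.018),('jFR',355,91,.018),('jNR',341,251,.018)]:
    print(n,(on_plane(w,u,v,z)*1000).round(1))
for q in[(1,300,108),(2,255,180),(3,300,220),(4,320,150)]:
    R=np.array(w['R']); X=R.T@(ray(w,q[1],q[2])*d[q[2],q[1]]-w['t']); print(q,X.round(4))
E
```

```text
plate ((528.5968017578125, 56.33492660522461), (149.4705047607422, 71.01119232177734), 60.51993179321289) [[460.90945    8.748917]
 [522.7266   -26.197166]
 [596.2842   103.92094 ]
 [534.467    138.86702 ]]
fence ((613.3758544921875, 83.4139404296875), (19.560218811035156, 247.71475219726562), 3.3040611743927) [[596.4735   206.50175 ]
 [610.7505   -40.80123 ]
 [630.2782   -39.673874]
 [616.0012   207.62912 ]]
scL [607.1 193.3  32.5]
scR [619.8 -26.9  32.5]
pivot [613.2  78.4  40.5]
knob [617.2 123.9  62.5]
pegtop [520.  129.7  48. ]
bolt [562.6 176.5  26. ]
jFL [623.7 210.5  18. ]
jFR [638.4 -43.9  18. ]
jNR [443.3 -56.9  18. ]
(1, 300, 108) [0.6178 0.0158 0.0304]
(2, 255, 180) [0.5351 0.0594 0.0295]
(3, 300, 220) [0.4883 0.0024 0.0298]
(4, 320, 150) [ 0.5721 -0.0138  0.0181]
```

Call:
play_rows(
  motion=[
    [[0,0,0,-5.07,0.48,0,0],[0,0,0,-5.07,0.48,0,0],[0,0,0,0,0,5,0],[0,0,0,0,0,5,0],[0,0,0,0,0,5,0],[0,0,0,0,0,4,0],[0,0,0,0,0,1.3,0],[0,0,0,0,0,0.5,0],[0,0,0,0,0,0,0],[0,0,0,0,0,0,0]],
  ],
)

```text
time: 3.52
position: [0.4503, 0.0433, 0.0244]
tool_rot: [1.0, 0.028, 0.001, 0.0]
ft_force: [-0.7, 0.2, 0.2]
finger_gap: -0.0001
gripper_force: 0.0
```

Call:
play_rows(
  motion=[
    [[0,0,0,0.25,0.16,0,0],[0,0,0,0.25,0.16,0,0],[0,0,0,0.25,0.16,0,0],[0,0,0,0.2,0.1,0,0],[0,0,0,0.2,0.1,0,0],[0,0,0,0.2,0.1,0,0],[0,0,0,0.2,0.1,0,0],[0,0,0,0.2,0.1,0,0]],
  ],
)

```text
time: 4.53
position: [0.467, 0.0345, 0.0232]
tool_rot: [1.0, 0.028, -0.0, 0.0]
ft_force: [-1.9, -0.3, -0.5]
finger_gap: 0.0001
gripper_force: 0.7
```

```bash
cat >> h.py <<'E'
A=0.0577; O=np.array([.5588,.0752]); JX=np.array([np.cos(A),np.sin(A)]); JY=np.array([-np.sin(A),np.cos(A)])
def jig(P): r=np.asarray(P)[:2]-O; return np.array([r@JX,r@JY])*1000
def plate(cam):
    w=arm.get_calibration(cam); p,_=arm.capture(cam)
    hsv=cv2.cvtColor(p,cv2.COLOR_RGB2HSV)
    m=((hsv[...,1]<45)&(hsv[...,2]>100)).astype(np.uint8)
    B=np.array([proj(w,[*(O+JX*x+JY*y),.03]) for x,y in((-.12,-.12),(-.12,.09),(.05,.1),(.05,-.12))]).astype(np.int32)
    R=np.zeros_like(m); cv2.fillPoly(R,[B],1); m&=R
    m=cv2.morphologyEx(m,cv2.MORPH_CLOSE,np.ones((3,3)))
    cs,_=cv2.findContours(m,cv2.RETR_EXTERNAL,cv2.CHAIN_APPROX_NONE); k=max(cs,key=cv2.contourArea)
    r=cv2.minAreaRect(np.array([jig(on_plane(w,u,v,.032)) for u,v in k[:,0]],np.float32))
    (x,y),(a,b),t=r; print(cam,'mid',round(x,1),round(y,1),'size',round(a,1),round(b,1),'ang',round(t,1)); print(cv2.boxPoints(r).round(1).tolist()); return p
E
python3 - <<'E'
from h import *
s=arm.get_state(); print(s['time'],jig(s['position']),s['position'][2],s['ft_force'])
cv2.imwrite('pics/w2.png',plate('wrist')[:,:,::-1]); plate('top')
E
```

```text
4.525 [-94.00468147 -35.34336086] 0.02316769106958316 [-1.93549429 -0.29511535 -0.53318805]
wrist mid -29.2 -17.3 size 147.7 69.2 ang 60.0
[[-96.0999984741211, -63.900001525878906], [-36.20000076293945, -98.5], [37.70000076293945, 29.299999237060547], [-22.299999237060547, 64.0]]
top mid -23.7 -20.8 size 150.5 56.3 ang 60.1
[[-85.5999984741211, -72.0999984741211], [-36.79999923706055, -100.0999984741211], [38.20000076293945, 30.399999618530273], [-10.600000381469727, 58.5]]
```

View pics/w2.png

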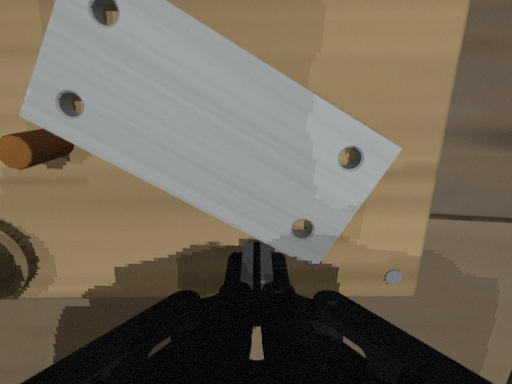

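Wrist view: the fingers (258,245) touch the long edge near the free corner (315,262). The heel bears at the peg (20,150), and the plate has turned about 3°. I'll continue along the arc.

Call:
play_rows(
  motion=[
    [[0,0,0,0.25,0.11,0,0],[0,0,0,0.25,0.11,0,0],[0,0,0,0.25,0.11,0,0],[0,0,0,0.25,0.11,0,0],[0,0,0,0.25,0.1,0,0],[0,0,0,0.25,0.09,0,0],[0,0,0,0.25,0.08,0,0],[0,0,0,0.25,0.08,0,0],[0,0,0,0.25,0.07,0,0],[0,0,0,0.25,0.06,0,0],[0,0,0,0.25,0.05,0,0],[0,0,0,0.25,0.05,0,0],[0,0,0,0.25,0.04,0,0],[0,0,0,0.25,0.03,0,0]],
  ],
)

```text
time: 6.38
position: [0.503, 0.0256, 0.0233]
tool_rot: [1.0, 0.028, 0.0, 0.0]
ft_force: [-1.4, -0.5, 1.1]
finger_gap: -0.0002
gripper_force: 0.7
```

```bash
python3 - <<'E'
from h import *
s=arm.get_state(); print(s['time'],jig(s['position']),s['position'][2],s['ft_force'])
plate('wrist')
E
```

```text
6.375 [-58.51978706 -46.33014196] 0.023317715648736134 [-1.41784322 -0.52589591  1.05298682]
wrist mid -5.1 -13.6 size 148.1 69.2 ang 79.3
[[-52.79999923706055, -79.9000015258789], [15.100000381469727, -92.80000305175781], [42.70000076293945, 52.70000076293945], [-25.299999237060547, 65.5999984741211]]
```

Call:
play_rows(
  motion=[
    [[0,0,0,0.2,0.03,0,0],[0,0,0,0.2,0.03,0,0],[0,0,0,0.2,0.02,0,0],[0,0,0,0.2,0.02,0,0],[0,0,0,0.2,0.02,0,0],[0,0,0,0.2,0.01,0,0],[0,0,0,0.2,0.01,0,0],[0,0,0,0.2,0,0,0],[0,0,0,0.1,0,0,0]],
  ],
)

```text
time: 7.55
position: [0.5201, 0.0252, 0.0233]
tool_rot: [1.0, 0.028, 0.0, 0.0]
ft_force: [-1.2, -1.0, 0.1]
finger_gap: 0.0004
gripper_force: 0.7
```

```bash
python3 - <<'E'
from h import *
s=arm.get_state(); print(s['time'],jig(s['position']),s['position'][2],s['ft_force'])
plate('wrist')
E
```

```text
7.55 [-41.5272829  -47.69236503] 0.023307145128428554 [-1.19301832 -0.97425546  0.11341545]
wrist mid 5.5 -9.3 size 148.1 69.3 ang 88.1
[[-31.600000381469727, -82.19999694824219], [37.70000076293945, -84.4000015258789], [42.5, 63.599998474121094], [-26.700000762939453, 65.80000305175781]]
```

Nearly square with 1.9° left. Next I press in small steps.

Call:
play_rows(
  motion=[
    [[0,0,0,0.1,0,0,0],[0,0,0,0.1,0,0,0],[0,0,0,0.1,0,0,0],[0,0,0,0.1,0,0,0],[0,0,0,0.1,0,0,0]],
  ],
)

```text
time: 8.22
position: [0.5249, 0.0255, 0.0233]
tool_rot: [1.0, 0.028, -0.0, -0.0]
ft_force: [-1.3, -0.7, 0.4]
finger_gap: 0.0
gripper_force: 0.8
```

Call:
play_rows(
  motion=[
    [[0,0,0,0.1,0,0,0],[0,0,0,0,0,0,0]],
  ],
)

```text
time: 8.48
position: [0.5259, 0.0256, 0.0233]
tool_rot: [1.0, 0.028, -0.0, -0.0]
ft_force: [-1.0, -0.9, -0.2]
finger_gap: 0.0
gripper_force: 0.8
```

Call:
play_rows(
  motion=[
    [[0,0,0,0.1,0,0,0],[0,0,0,0.05,0,0,0],[0,0,0,0,0,0,0]],
  ],
)

```text
time: 8.85
position: [0.5261, 0.0257, 0.0231]
tool_rot: [1.0, 0.028, -0.001, -0.0]
ft_force: [-5.3, -1.5, 4.2]
finger_gap: 0.0001
gripper_force: 3.1
```

Call:
play_rows(
  motion=[
    [[0,0,0,0.05,0,0,0],[0,0,0,0.05,0,0,0],[0,0,0,0,0,0,0]],
  ],
)

```text
time: 9.22
position: [0.5262, 0.0258, 0.0229]
tool_rot: [1.0, 0.028, -0.002, -0.0]
ft_force: [-9.2, -0.2, 5.2]
finger_gap: 0.0002
gripper_force: 4.2
```

Call:
play_rows(
  motion=[
    [[0,0,0,0,0,0,0],[0,0,0,0,0,0,0],[0,0,0,0,0,0,0]],
  ],
)

```text
time: 9.6
position: [0.5262, 0.0259, 0.0229]
tool_rot: [1.0, 0.028, -0.002, -0.0]
ft_force: [-9.0, -0.4, 4.6]
finger_gap: -0.0001
gripper_force: 4.2
```

```bash
python3 - <<'E'
from h import *
s=arm.get_state(); print(s['time'],jig(s['position']),s['position'][2],s['ft_force'])
plate('wrist')
E
```

```text
9.6 [-35.3587911  -47.37856965] 0.02289744520777166 [-8.95426141 -0.40779923  4.56399053]
wrist mid 9.6 -7.1 size 69.4 148.4 ang 0.9
[[-26.299999237060547, 66.5], [-23.899999618530273, -81.9000015258789], [45.400001525878906, -80.80000305175781], [43.099998474121094, 67.5999984741211]]
```

Call:
play_rows(
  motion=[
    [[0,0,0,-0.4,0,0,0],[0,0,0,-1.3,0,0,0],[0,0,0,0,3.1,0,0],[0,0,0,0,3.1,0,0],[0,0,0,3,0,0,0],[0,0,0,3,0,0,0],[0,0,0,0,-0.5,0,0],[0,0,0,0,-0.4,0,0],[0,0,0,0,0,0,0]],
  ],
)

```text
time: 10.78
position: [0.5731, -0.0243, 0.0233]
tool_rot: [1.0, 0.028, -0.0, -0.0]
ft_force: [-1.0, -0.1, -0.4]
finger_gap: -0.0003
gripper_force: 0.0
```

```bash
python3 - <<'E'
from h import *
s=arm.get_state(); print(s['time'],jig(s['position']),s['position'][2],s['ft_force'])
p=plate('wrist'); cv2.imwrite('pics/w3.png',p[:,:,::-1])
E
```

```text
10.775 [   8.58077249 -100.20902882] 0.023272727532055015 [-0.99184683 -0.07173443 -0.36377353]
wrist mid 10.7 -24.4 size 70.5 117.5 ang 0.2
[[-24.700000762939453, 34.20000076293945], [-24.299999237060547, -83.19999694824219], [46.20000076293945, -83.0], [45.79999923706055, 34.5]]
```

View pics/w3.png

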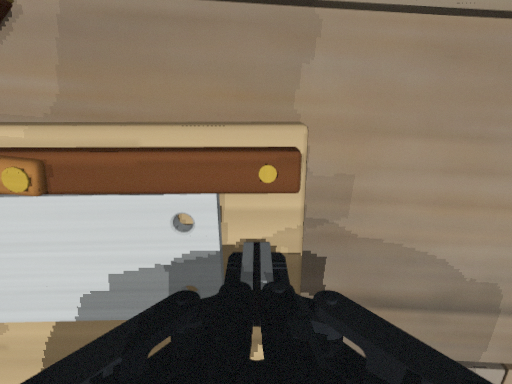

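The plate sits square on the fence, with its right end at column 220 and the fingers beside it at (258,245). Now I push it lengthwise.

Call:
play_rows(
  motion=[
    [[0,0,0,0,-0.25,0,0],[0,0,0,0,-0.25,0,0],[0,0,0,0,-0.25,0,0],[0,0,0,0,-0.25,0,0],[0,0,0,0,-0.25,0,0],[0,0,0,0,-0.25,0,0],[0,0,0,0,-0.25,0,0],[0,0,0,0,-0.25,0,0],[0,0,0,0,-0.25,0,0],[0,0,0,0,-0.25,0,0]],
  ],
)

```text
time: 12.08
position: [0.5729, 0.0002, 0.0233]
tool_rot: [1.0, 0.028, 0.0, 0.0]
ft_force: [-0.2, -2.8, 2.2]
finger_gap: -0.0
gripper_force: 2.4
```

```bash
python3 - <<'E'
from h import *
s=arm.get_state(); print(s['time'],jig(s['position']),s['position'][2],s['ft_force'])
plate('wrist')
E
```

```text
12.075 [  9.78353937 -75.64316629] 0.02333379585025999 [-0.20537396 -2.79506243  2.2351335 ]
wrist mid 11.3 -5.2 size 69.4 128.5 ang 0.4
[[-23.799999237060547, 58.79999923706055], [-22.899999618530273, -69.69999694824219], [46.5, -69.19999694824219], [45.5, 59.29999923706055]]
```

Call:
play_rows(
  motion=[
    [[0,0,0,0,-0.2,0,0],[0,0,0,0,-0.2,0,0],[0,0,0,0,-0.2,0,0],[0,0,0,0,-0.2,0,0],[0,0,0,0,-0.2,0,0],[0,0,0,0,-0.2,0,0],[0,0,0,0,-0.2,0,0]],
  ],
)

```text
time: 13.0
position: [0.5721, 0.0142, 0.0233]
tool_rot: [1.0, 0.028, -0.0, 0.0]
ft_force: [-0.3, -3.0, 3.0]
finger_gap: 0.0003
gripper_force: 2.4
```

Call:
play_rows(
  motion=[
    [[0,0,0,0,-0.1,0,0],[0,0,0,0,-0.1,0,0],[0,0,0,0,0,0,0]],
  ],
)

```text
time: 13.38
position: [0.572, 0.0163, 0.0233]
tool_rot: [1.0, 0.028, -0.0, -0.0]
ft_force: [0.8, -2.1, 2.8]
finger_gap: 0.0003
gripper_force: 2.1
```

Call:
play_rows(
  motion=[
    [[0,0,0,0,-0.1,0,0],[0,0,0,0,-0.1,0,0],[0,0,0,0,0,0,0]],
  ],
)

```text
time: 13.75
position: [0.5719, 0.0182, 0.0233]
tool_rot: [1.0, 0.028, 0.0, -0.0]
ft_force: [0.1, -2.0, 3.6]
finger_gap: 0.0004
gripper_force: 2.2
```

Call:
play_rows(
  motion=[
    [[0,0,0,0,-0.1,0,0],[0,0,0,0,-0.1,0,0],[0,0,0,0,0,0,0]],
  ],
)

```text
time: 14.12
position: [0.5718, 0.0203, 0.0233]
tool_rot: [1.0, 0.028, 0.0, -0.0]
ft_force: [0.1, -1.8, 2.5]
finger_gap: -0.0002
gripper_force: 2.2
```

Call:
play_rows(
  motion=[
    [[0,0,0,0,-0.1,0,0],[0,0,0,0,-0.1,0,0],[0,0,0,0,0,0,0]],
  ],
)

```text
time: 14.5
position: [0.5718, 0.0207, 0.0233]
tool_rot: [1.0, 0.028, -0.0, 0.001]
ft_force: [-0.3, -9.6, 1.4]
finger_gap: -0.0
gripper_force: 5.5
```

Call:
play_rows(
  motion=[
    [[0,0,0,0,-0.1,0,0],[0,0,0,0,-0.1,0,0],[0,0,0,0,0,0,0]],
  ],
)

```text
time: 14.88
position: [0.5718, 0.021, 0.0233]
tool_rot: [1.0, 0.027, -0.0, 0.003]
ft_force: [-0.4, -16.7, 0.9]
finger_gap: -0.0
gripper_force: 9.6
```

Call:
play_rows(
  motion=[
    [[0,0,0,0,0,0,0],[0,0,0,0,0.4,0,0],[0,0,0,0,1.2,0,0],[0,0,0,0,0,-5,0.4],[0,0,0,0,0,-5,0.4],[0,0,0,0,0,-1,0.4],[0,0,0,0,0,0,0.4]],
  ],
)

```text
time: 15.75
position: [0.5726, 0.008, 0.1333]
tool_rot: [1.0, 0.028, 0.0, -0.0]
ft_force: [-0.7, -0.3, -0.3]
finger_gap: 0.0344
gripper_force: 0.0
```

```bash
python3 - <<'E'
from h import *
s=arm.get_state(); print(s['time'],jig(s['position']),s['position'][2],s['ft_force'],s['q'],s['finger_gap'])
plate('wrist')
E
```

```text
15.75 [  9.85337332 -67.88299783] 0.1333413213415393 [-0.74725566 -0.33845261 -0.31729522] [-1.13861229e-01  4.49883268e-01 -1.84325426e-01  9.36055940e-01
  2.99602811e-04  2.97142955e+00] 0.03439372515791044
wrist mid 10.6 24.9 size 148.7 69.8 ang 89.9
[[-24.399999618530273, -49.29999923706055], [45.400001525878906, -49.400001525878906], [45.599998474121094, 99.19999694824219], [-24.200000762939453, 99.30000305175781]]
```

Call:
play_rows(
  motion=[
    [[0,0,0,1.71,-3.77,0,0.4],[0,0,0,1.71,-3.77,0,0.4],[0,0,0,1.71,-3.77,0,0.4],[0,0,-10.25,0,0,0,0.4],[0,0,-10.25,0,0,0,0.4],[0,0,-10.25,0,0,0,0.4],[0,0,-10.25,0,0,0,0.4],[0,0,-10.25,0,0,0,0.4],[0,0,-10.25,0,0,0,0.4],[0,0,-10.25,0,0,0,0.4],[0,0,-10.25,0,0,0,0.4],[0,0,0,0,0,4,0.4],[0,0,0,0,0,0,0.4]],
  ],
)

```text
time: 17.42
position: [0.6142, 0.1169, 0.089]
tool_rot: [0.732, 0.681, -0.001, -0.005]
ft_force: [-0.5, 0.2, 0.2]
finger_gap: 0.034
gripper_force: 0.0
```

```bash
python3 - <<'E'
from h import *
s=arm.get_state(); print(s['time'],jig(s['position']),s['position'][2],s['ft_force'],s['q'][5],s['tool_rot'])
w=arm.get_calibration('wrist');p,_=arm.capture('wrist'); cv2.imwrite('pics/w4.png',p[:,:,::-1])
print(proj(w,[*(O+JX*.0611+JY*.0452),.0625]),proj(w,[*s['position'][:2],.0625]),proj(w,[*(O+JX*.055),.0405]))
import pickle; pickle.dump(w,open('w4.pkl','wb'))
E
```

```text
17.425 [57.72737288 38.41321778] 0.0889885703874324 [-0.45478646  0.22573653  0.23995939] 1.7099044123954856 [ 0.73181139  0.68148686 -0.00135876 -0.00508913]
[262.37470046 224.63626057] [258.22342359 235.56254977] [261.4617305  271.43743635]
```

View pics/w4.png

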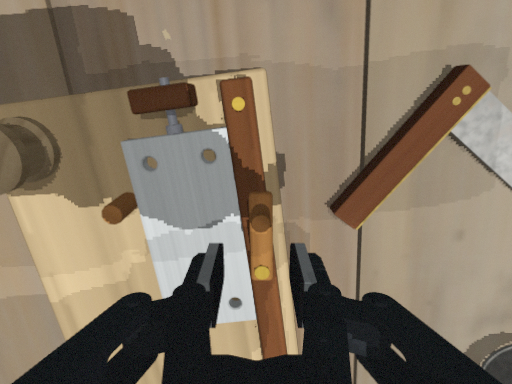

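```bash
python3 - <<'E'
from h import *
import pickle
w=pickle.load(open('w4.pkl','rb'))
im=cv2.imread('pics/w4.png')[180:290,210:320]; cv2.imwrite('pics/c4.png',cv2.resize(im,None,fx=5,fy=5,interpolation=cv2.INTER_CUBIC))
for v in(205,210,215,218,225): print(v,jig(on_plane(w,260.5,v,.0625)).round(1))
E
```

```text
205 [61.6 57.7]
210 [61.2 54.6]
215 [60.8 51.5]
218 [60.5 49.6]
225 [60.  45.1]
```

View pics/c4.png

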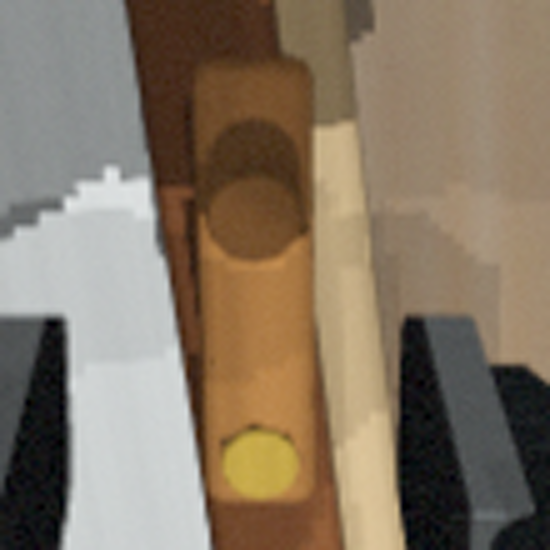

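The crop shows the knob top at full-picture pixel (260.6,223.4), which is jig (60.3, 45.9), and the blade lies along the fence. I'll lower the fingers over the knob and grip it.

Call:
play_rows(
  motion=[
    [[0,0,0,0.76,0.16,0,0.4],[0,0,0,0,0,2,0.4],[0,0,0,0,0,1.6,0.4],[0,0,0,0,0,0.5,0.4],[0,0,0,0,0,0,0.1],[0,0,0,0,0,0,0.1],[0,0,0,0,0,0,0.1],[0,0,0,0,0,0,0.1]],
  ],
  newtons=20,
)

```text
time: 18.48
position: [0.6199, 0.125, 0.0526]
tool_rot: [0.732, 0.682, 0.002, -0.002]
ft_force: [-0.9, 0.5, -0.3]
finger_gap: 0.0107
gripper_force: 19.7
```

```bash
python3 - <<'E'
from h import *
s=arm.get_state(); print(s['time'],jig(s['position']),s['position'],s['ft_force'],s['finger_gap'],s['gripper_force'],s['tool_rot'])
E
```

```text
18.475 [63.91633601 46.19394042] [0.61994606 0.12500299 0.05264563] [-0.91644282  0.53208246 -0.34710707] 0.010731207863093629 19.660649299621582 [ 0.73172584  0.68159174  0.00207643 -0.00238523]
```

Call:
play_rows(
  motion=[
    [[0,0,0,0,-0.66,0,0.1],[0,0,-8.2,0,0,0,0.1],[0,0,0,0,-0.66,0,0.1],[0,0,-8.2,0,0,0,0.1],[0,0,0,0,-0.66,0,0.1],[0,0,-8.2,0,0,0,0.1],[0,0,0,0,-0.66,0,0.1],[0,0,-8.2,0,0,0,0.1],[0,0,0,0,0,0,0.1]],
  ],
)

```text
time: 19.6
position: [0.5929, 0.1211, 0.0525]
tool_rot: [0.512, 0.859, 0.002, -0.002]
ft_force: [-3.7, 2.2, 4.5]
finger_gap: 0.0107
gripper_force: 20.3
```

```bash
cat > st.py <<'E'
from h import *
s=arm.get_state(); j=jig(s['position']); print(s['time'],j,s['position'][2],s['ft_force'],s['finger_gap'],s['gripper_force'],'q6',s['q'][5])
q=s['tool_rot']; print('tool jig deg',np.degrees(2*np.arctan2(q[1],q[0])-A),'r',np.hypot(j[0]-55,j[1]),'btn',np.degrees(np.arctan2(-(j[0]-55),j[1])))
E
python3 st.py
```

```text
19.6 [36.72274041 43.81596731] 0.05245303128622499 [-3.70913012  2.20611592  4.50465094] 0.010677230086915663 20.29957205057144 q6 1.1525995121366441
tool jig deg 115.08383825785852 r 47.47522732021212 btn 22.642821081034928
```

Call:
play_rows(
  motion=[
    [[0,0,0,-0.02,-0.66,0,0.1],[0,0,-8.2,0,0,0,0.1],[0,0,0,-0.02,-0.66,0,0.1],[0,0,-8.2,0,0,0,0.1],[0,0,0,-0.02,-0.66,0,0.1],[0,0,-8.2,0,0,0,0.1],[0,0,0,-0.02,-0.66,0,0.1],[0,0,-8.2,0,0,0,0.1],[0,0,0,-0.02,-0.66,0,0.1],[0,0,-8.2,0,0,0,0.1],[0,0,0,0,-0.66,0,0.1],[0,0,-8.2,0,0,0,0.1],[0,0,0,0,-0.66,0,0.1],[0,0,0,0,0,0,0.1]],
  ],
)

```text
time: 21.35
position: [0.5681, 0.084, 0.0521]
tool_rot: [0.109, 0.994, 0.003, -0.001]
ft_force: [-1.8, -0.5, 3.9]
finger_gap: 0.0105
gripper_force: 20.7
```

```bash
python3 st.py
```

```text
21.35 [9.75880817 8.20381725] 0.0521033985353989 [-1.7874132  -0.5137594   3.93883147] 0.010531559644344282 20.667150020599365 q6 0.2347039268463488
tool jig deg 164.18038787201877 r 45.97899580487446 btn 79.72194716749883
```

Call:
play_rows(
  motion=[
    [[0,0,-8.2,0,0,0,0.1],[0,0,0,0,-0.4,0,0.1],[0,0,-4,0,0,0,0.1],[0,0,0,0,-0.3,0,0.1],[0,0,0,0,0,0,0.1]],
  ],
)

```text
time: 21.98
position: [0.5679, 0.0777, 0.0521]
tool_rot: [0.001, 1.0, 0.003, -0.0]
ft_force: [-2.7, 1.6, 3.8]
finger_gap: 0.0107
gripper_force: 20.8
```

```bash
python3 st.py
```

```text
21.975 [9.184878   1.95092491] 0.0520577335301418 [-2.68490744  1.60221395  3.76160868] 0.010732687425104819 20.779211819171906 q6 0.006519125755828743
tool jig deg 176.6005691439401 r 45.85664087272276 btn 87.56167243951992
```

Call:
play_rows(
  motion=[
    [[0,0,0,0,-0.15,0,0.1],[0,0,0,0,0,0,0.1],[0,0,0,0,0,0,0.4],[0,0,0,0,0,0,0.4],[0,0,0,0,0,0,0.4],[0,0,0,0,0,0,0.4],[0,0,0,0,0,-2,0.4],[0,0,0,0,0,-5,0.4],[0,0,0,0,0,-5,0.4],[0,0,0,0,0,-3,0.4],[0,0,0,0,0,0,0.4]],
  ],
)

```text
time: 23.35
position: [0.5697, 0.0755, 0.2046]
tool_rot: [-0.001, 1.0, 0.003, 0.002]
ft_force: [-0.0, -0.3, -0.2]
finger_gap: 0.0339
gripper_force: 0.0
```

```bash
python3 st.py; python3 - <<'E'
from h import *
p=plate('wrist'); cv2.imwrite('pics/w5.png',p[:,:,::-1])
w=arm.get_calibration('wrist')
print('expect knob/pivot px',proj(w,[*(O+JX*.009),.0625]),proj(w,[*(O+JX*.055),.0405]))
E
```

```text
23.35 [10.92791964 -0.37746813] 0.20459911034783315 [-0.02465609 -0.31423905 -0.21198542] 0.0338553053355173 0.0 q6 -0.001125630943283604
tool jig deg 176.822353530598 r 44.073696797462354 btn 90.49071434862178
wrist mid 9.0 25.2 size 70.9 147.7 ang 0.1
[[-26.5, 99.0], [-26.399999618530273, -48.70000076293945], [44.5, -48.599998474121094], [44.400001525878906, 99.0999984741211]]
expect knob/pivot px [255.85828262 182.85411234] [258.25075193 218.50571471]
```

View pics/w5.png

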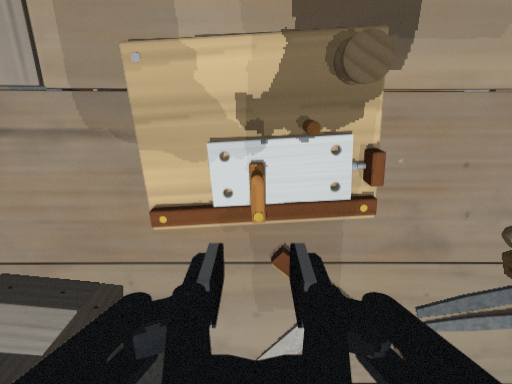

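The button stands straight across the plate, with its pivot at (258,217) and its blade end at (257,165). The plate is square on the fence and at the bolt (352,165), and nothing is touching it.

```bash
python3 -c "
from plant import arm
print(arm.close_job())"
```

```text
the job is handed in; nothing more can be done
None
```

I turned the plate against the fence and pushed it along to the stop bolt, where it sits square at jig (9, 25) mm. I then swung the button to about 90° and handed the job in at about 23 s. The highest wrist force I read while pushing the plate was about 17 N, and the hand-in returned no pass or fail result.

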